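# Wind up the clockwork banding wheel and load a saucer

## Task

Get the clockwork banding wheel ready for decorating: wind its butterfly key clockwise (seen from above), a part of a turn at a time, until it is fully wound and will go no further. Then take the single saucer and set it down gently, upright and centred, on the wheel's round head and let it go; the saucer goes on last because it would be in the way of a hand at the key. Leave the cup, the jar and the sanding block where they are.

Things in the scene. Friction and masses are not known exactly. Their poses are not given: they have to be found in the camera images.
- machine: Clockwork banding wheel, bolted to the bench: a grey pear-shaped housing, 212 mm long (y), 124 mm wide (x), flat top 55 mm above the bench. Origin under the middle on the bench, z up. The wheel axis stands at y = -50 mm, the key axis at y = +50 mm in this frame. Nothing but the wheel and the key stands higher than 62 mm.
- wheel_top (a point): Centre of the top face of the wheel's head, a flat aluminium disc of 110 mm diameter with fine concentric rings, its top 75 mm above the bench. The head is braked and does not turn.
- key_grip (a point): Centre of the steel butterfly key, on its vertical turning axis and half-way up its wings, 104 mm above the bench. Axes turn with the key: x along the two ring-shaped wings (80 mm tip to tip), y across their 10 mm thickness, z up; the wings are 32 mm high (88 to 120 mm above the bench). The middle 26 mm is a solid flat web; it can be pinched across the thickness from above. A half turn gives the same shape.
- key (a joint): Turn of the key, rad, growing as it is wound clockwise seen from above: 0 run down, 5.5 fully wound at a hard stop. Somewhere between 0.5 and 1.6 at the start. Winding takes 0.11 to 0.17 N m, more as the spring tightens; a friction clutch holds the spring, so the key stays where it is let go. At the stop the wings lie across the machine's length, over two small raised ribs on the housing (they also line up half a turn earlier, at 2.36).
- saucer_mid (a point): Centre of the loose single biscuit-fired saucer, on its axis and half-way up (16.5 mm above its underside), z up. It is 92 mm across the rim and 33 mm high, 0.12 kg, open at the top; its inside floor is 13 mm above its underside, the foot about 68 mm across. The sloping wall is about 9 mm thick at the rim, middle of the wall 41 mm from the axis in the top 10 mm; pinch it there from above with one finger inside. Starts upright on the bench.
- cup_mid (a point): Bystander: centre of the white enamel cup, 69 mm wide, 79 mm high, loose on the bench.
- jar_mid (a point): Bystander: centre of the pale screw-lid jar with a black lid, 56 mm wide, 58 mm high, loose on the bench.
- block_mid (a point): Bystander: centre of the grey sanding block, 59 x 82 x 26 mm, loose on the bench.
Mind the look-alikes: they are no part of the job. Of the things that look like the part that bears saucer_mid, the larger one is meant. Leave any turquoise look-alike of the machine alone.

How it is judged:
On the way, in this order (a step that is already met when the one before it is completed fails the run):
1. the key is fully wound (within 0.35 rad of its stop) (value of joint key above 5.15 rad), for 0.2 s.
2. the saucer stands upright and centred on the wheel's head, let go (horizontal distance between saucer_mid and wheel_top below 0.012 m and z of saucer_mid in the frame of wheel_top between 0.0115 and 0.0215 m and angle between saucer_mid's own z axis and vertical below 0.1 rad and contact force between the fingers and saucer below 0.1 N), for 0.2 s.
At the end, for the whole second after the job is handed in: The key is within 0.35 rad of its fully wound stop; the saucer rests still and upright (within 0.1 rad) on the wheel's head, its axis within 12 mm of the wheel's, let go (value of joint key above 5.15 rad and horizontal distance between saucer_mid and wheel_top below 0.012 m and z of saucer_mid in the frame of wheel_top between 0.0115 and 0.0215 m and angle between saucer_mid's own z axis and vertical below 0.1 rad and linear speed of saucer below 0.02 m/s); the robot touches nothing.
It fails at once if the saucer is let go more than 15 mm above the wheel's head (horizontal distance between saucer_mid and wheel_top below 0.06 m and z of saucer_mid in the frame of wheel_top above 0.0315 m and contact force between the fingers and saucer below 0.01 N).
It fails at once if the cup is shifted or tipped by more than 20 mm (distance of cup_mid from where it was at the start of the episode above 0.02 m).
It fails at once if the jar is shifted or tipped by more than 20 mm (distance of jar_mid from where it was at the start of the episode above 0.02 m).
It fails at once if the sanding block is shifted or tipped by more than 20 mm (distance of block_mid from where it was at the start of the episode above 0.02 m).
It also fails if it takes over 69 s, if anything falls off the work surface, if the arm or the gripper's body presses on something with over 40 N, if the wrist force passes 120 N, or if a joint passes its speed limit or range.

## Robot

A 6-joint arm with a two-finger parallel gripper is mounted at the origin on a cart in front of the work surface, level with it; the furniture and walls round the work are solid. World frame = base frame: x ahead of the robot, y to its left, z up, the work surface at z = 0. Lengths are in m, angles in rad, forces in N, time in s.
With the tool pointing down it reaches from about 0.35 to 0.775 m from the base axis. Payload 5.5 kg.
Tool frame: the origin (TCP) lies at the very end of the fingers, on their centre line; the grasp point (between the pads) lies 19 mm behind it (env.grip_point_offset is the distance from the TCP to the grasp point, in m); z points along the fingers, y is the line along which they close (so a half turn about z gives the same grasp; the last joint's range is limited). The gripper opens to 85 mm and grips with 20 to 120 N. Pads are 22 mm wide; open, the fingers measure 114 mm over their backs; the gripper's body (76 mm by 85 mm) begins 54 mm behind the grasp point. The pads swing forward as they close: fully open they stand 13 mm farther back than shut.
Start: joints at [1.129, 0.313, 0.046, 1.304, 0, 1.431], TCP at [0.171, 0.549, 0.231] pointing down, gripper open.
Joint ranges: [-2.76, 2.76], [-0.86, 1.69], [-1.03, 1.26], [-2.2, 2.34], [-1.47, 1.5], [-3.14, 3.14]. Speed limits (rad/s): [2.57, 2.57, 3.14, 3.14, 3.14, 3.14].

## Interface

Orientations are given as a unit quaternion [w, x, y, z].
In Python, from workcell import sensors, imaging, workorder, env gives the robot as it stands.
- The arm moves only by the shell command python3 -m handwheel 'ROWS' [FORCE]. ROWS is JSON, a list of rows, each a list of 5 numbers: the shift along the tool's x, y, z in mm, then the turn about the tool's z in rad, then the opening, from 0 (shut) to 1 (fully open). A call has 1 to 8 rows; each row is the pose to reach, as a shift and turn from the pose commanded when the call began, along the tool's axes at that moment; what a row does not reach only later rows make up. A row lasts 1/10 s, in which the tool goes at most 50 mm and 8.59 degrees, less where a joint would pass 70% of its speed; a pose out of reach is approached as far as the arm can. A call with a gripper value outside its range is refused whole. The fingers move at their own pace and stop on an object; FORCE is the grip in N (left out, the last holds). Time passes only in rows, so rows that repeat a pose let the fingers close. It gives the time, the measured TCP pose, the force, the opening and the grip force at its end, in the units of the state.
- sensors.get_state(): the state, without advancing time (a new reading comes with each control period).
- imaging.read_camera(name): name is "side" or "top"; returns a dict with "color" (480x640x3 uint8, blue, green, red), "z_map" (480x640 float32, m along the optical axis (not along the pixel's ray), 0 where there is no reading), "fx", "fy", "cx", "cy" (pixels), "xyz" and "rotation" of the camera in the world. Camera axes: x right, y down, z forward; pixel columns grow to the right and rows downward; lengths in m; the calibration is good to about 2 mm. A picture is of the moment at which its call begins.
- workorder.hand_in(): hands the job in; it is judged then, once.
The state is a dict: "clock": time; "joint_pos": joint angles; "qvel": joint speeds; "tau": joint torques, N m; "tcp_pos": TCP position; "orientation": TCP orientation; "wrist_force": force on the tool from outside, world axes, zero at the start; "ft_torque": the same for the moment, N m; "finger_gap": finger opening in m; "grip_force": force on a finger pad.
Only numpy, scipy, OpenCV 4.12 (cv2) and the standard library are available. Lean on these libraries where they do the work, as an engineer would, in place of code of your own. Each camera call takes 0.05 s, during which the arm holds its last target. There are 200 camera calls.

## Working session

There is one attempt and no reset: what is moved stays moved. The work goes in short steps, Python scripts to look and compute and a shell command to move; the robot and the scene stay as the last step left them, time stands still between calls to the robot, and variables do not carry over. Pictures are saved under pics/ and viewed, at most 10 in all, crops included, and the job is handed in when it is done.

```bash
mkdir -p pics; cat > h.py <<'E'
import numpy as np,cv2
from workcell import sensors,imaging
def pts(r):
    z=r["z_map"];v,u=np.mgrid[:480,:640]
    c=np.stack([(u-r["cx"])/r["fx"]*z,(v-r["cy"])/r["fy"]*z,z],-1)
    R=np.array(r["rotation"])
    if R.shape!=(3,3):
        from scipy.spatial.transform import Rotation as Q
        R=Q.from_quat(R,scalar_first=True).as_matrix()
    p=c@R.T+np.array(r["xyz"]); p[z==0]=np.nan
    return p
def st():
    s=sensors.get_state(); return {k:np.round(s[k],3).tolist() for k in s}
E
python3 - <<'E'
from h import *
for n in("top","side"):
    r=imaging.read_camera(n);cv2.imwrite(f"pics/{n}0.png",r["color"]);np.savez(f"pics/{n}0.npz",c=r["color"],p=pts(r));print(n,r["xyz"],r["rotation"],r["fx"])
print(st())
E
```

```text
top [0.32182924 0.00878165 1.58433354] [ 0.05993105 -0.6992354   0.71014053 -0.05637865] 513.6958218471028
side [ 0.2255182  -0.72414335  0.94654436] [-0.36182124  0.90506604 -0.21012448  0.07608263] 474.5767052214884
{'clock': 0.1, 'joint_pos': [1.129, 0.314, 0.045, 1.304, 0.0, 1.431], 'qvel': [-0.001, -0.0, 0.003, 0.001, 0.002, 0.001], 'tau': [0.005, -48.172, 29.924, 0.013, -0.0, -0.0], 'tcp_pos': [0.171, 0.549, 0.23], 'orientation': [-0.0, 0.15, 0.989, -0.001], 'wrist_force': [-0.086, 0.095, -0.19], 'ft_torque': [-0.007, 0.003, -0.01], 'grip_force': 0.0, 'finger_gap': 0.085}
```

View pics/top0.png

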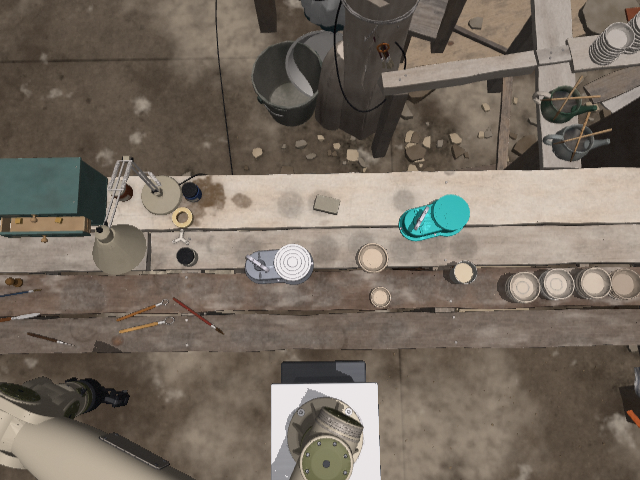

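View pics/side0.png

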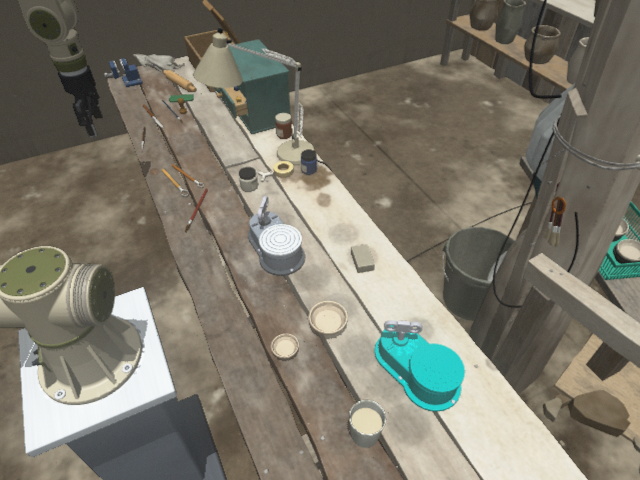

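The top view shows the grey machine with its wheel at (293,263) and key at (257,264). The larger saucer is at (372,257) and the decoy saucer at (380,297). The cup is at (463,272), the block at (326,204) and the jar at (187,256). The side view agrees: wheel (281,240), key (264,212), saucer (328,318).

```bash
python3 - <<'E'
from h import *
for n,B in(("top",dict(mach=(240,240,320,288),sauc=(350,238,395,276),cup=(445,258,480,288),jar=(172,244,202,270))),("side",dict(mach=(240,190,312,280),sauc=(305,295,352,342)))):
    d=np.load(f"pics/{n}0.npz");p=d["p"]
    for k,(a,b,c,e) in B.items():
        q=p[b:e,a:c].reshape(-1,3)
        def rep(lab,m):
            s=q[m]
            if len(s)>4:
                x=s[:,:2].astype(np.float32);ctr,rad=cv2.minEnclosingCircle(x)
                w,V=np.linalg.eigh(np.cov(x.T));print(n,k,lab,len(s),"mean",s.mean(0).round(4),"circ",np.round(ctr,4),round(rad,4),"ang",np.degrees(np.arctan2(V[1,1],V[0,1])).round(1),"sd",np.sqrt(w).round(4))
        z=q[:,2]
        if k=="mach":
            rep("key",(z>.09)&(z<.13));rep("wheel",(z>.069)&(z<.081));rep("house",(z>.045)&(z<.063))
        elif k=="sauc": rep("rim",(z>.025)&(z<.045));rep("floor",(z>.006)&(z<.02))
        else: rep("t",z>.03)
E
```

```text
top mach key 101 mean [0.5012 0.1861 0.1171] circ [0.5029 0.1859] 0.0394 ang 54.3 sd [0.003  0.0226]
top mach wheel 1002 mean [0.5081 0.088  0.075 ] circ [0.5088 0.1114] 0.0779 ang 92.1 sd [0.0274 0.0277]
top mach house 665 mean [0.5011 0.1772 0.0548] circ [0.501  0.1706] 0.0588 ang 131.7 sd [0.0256 0.026 ]
top sauc rim 181 mean [ 0.5238 -0.1556  0.0308] circ [ 0.523  -0.1554] 0.0461 ang -141.9 sd [0.0301 0.0304]
top sauc floor 468 mean [ 0.5238 -0.1561  0.0134] circ [ 0.529 -0.155] 0.0842 ang 117.2 sd [0.0209 0.0217]
top cup t 479 mean [ 0.4712 -0.4226  0.0582] circ [ 0.4694 -0.421 ] 0.0359 ang 107.6 sd [0.0174 0.0189]
top jar t 293 mean [0.5328 0.408  0.0544] circ [0.5338 0.41  ] 0.0281 ang -148.8 sd [0.0139 0.0144]
side mach key 159 mean [0.5026 0.1819 0.1093] circ [0.5049 0.1876] 0.0405 ang 52.9 sd [0.003  0.0231]
side mach wheel 1081 mean [0.5089 0.0863 0.0747] circ [0.5057 0.1083] 0.077 ang 81.5 sd [0.0275 0.0301]
side mach house 616 mean [0.4985 0.1432 0.0541] circ [0.5041 0.1315] 0.0982 ang 88.7 sd [0.0262 0.0626]
side sauc rim 290 mean [ 0.5268 -0.1525  0.0301] circ [ 0.5247 -0.1552] 0.0467 ang 59.9 sd [0.0289 0.0319]
side sauc floor 640 mean [ 0.5268 -0.15    0.0137] circ [ 0.5262 -0.1503] 0.039 ang 145.7 sd [0.018  0.0189]
```

The sizes and heights agree with what was given: key–wheel distance 99 mm, rim radius 46 mm, wheel z 75 mm. The key lies at 53.5° and the stop at about 3°, so about 4.0 rad of clockwise winding remains. I'll go above the key, turning the tool −1.24 rad.

```bash
python3 -m handwheel '[[-42,-25,0,-0.15,1],[-85,-50,0,-0.3,1],[-127,-75,0,-0.45,1],[-170,-100,0,-0.6,1],[-212,-125,0,-0.75,1],[-255,-150,0,-0.9,1],[-297,-174,0,-1.05,1],[-340,-198,0,-1.2,1]]' 80; python3 -c "
from h import *;print(st())"
```

```text
clock: 0.9
tcp_pos: [0.4131, 0.2838, 0.2311]
orientation: [-0.0, -0.38, 0.925, 0.0]
wrist_force: [-0.0, 0.6, 0.4]
finger_gap: 0.0853
grip_force: 0.0
{'clock': 0.9, 'joint_pos': [0.442, 0.171, -0.14, 1.26, 0.0, -0.337], 'qvel': [-0.867, 0.1, 0.121, 0.014, 0.001, -2.18], 'tau': [4.09, -41.512, 28.522, 0.456, -0.064, 2.299], 'tcp_pos': [0.413, 0.284, 0.231], 'orientation': [-0.0, -0.38, 0.925, 0.0], 'wrist_force': [-0.028, 0.567, 0.372], 'ft_torque': [0.015, 0.01, -0.01], 'grip_force': 0.0, 'finger_gap': 0.085}
```

```bash
cat >> h.py <<'E'
from scipy.spatial.transform import Rotation as Q
def go(x,y,z,yaw=None):
    "tool-frame shift (mm) and turn to reach TCP xyz, closing line at yaw deg"
    s=sensors.get_state();M=Q.from_quat(s["orientation"],scalar_first=True).as_matrix()
    d=M.T@(np.array([x,y,z])-s["tcp_pos"])*1e3;cy=np.degrees(np.arctan2(M[1,1],M[0,1]))
    t=0 if yaw is None else (cy-yaw+90)%180-90
    print("t",round(float(s["clock"]),2),"tcp",np.round(s["tcp_pos"],4),"yaw",round(cy,1),"tilt",np.round(M[:2,2],4),"q6",round(s["joint_pos"][5],2),"F",np.round(s["wrist_force"],1),"T",np.round(s["ft_torque"],2),"gap",round(float(s["finger_gap"]),4),"grip",round(float(s["grip_force"]),1),"| shift",d.round(1),"turn",round(np.radians(t),3))
E
python3 -m handwheel '[[0,0,0,0,1],[0,0,0,0,1]]' >/dev/null; python3 -c "
from h import *;go(.503,.186,.15,143.5)"
```

```text
t 1.1 tcp [0.4128 0.2845 0.2309] yaw 134.1 tilt [-0.0012 -0.0001] q6 -0.33 F [ 0.   1.1 -0.8] T [ 0.08  0.06 -0.08] gap 0.0851 grip 0.0 | shift [   3.6 -133.6   80.8] turn -0.165
```

```bash
python3 -m handwheel '[[1,-33,0,-0.08,1],[2,-66,10,-0.16,1],[3,-100,30,-0.165,1],[3.6,-133.6,60,-0.165,1],[3.6,-133.6,80,-0.165,1],[3.6,-133.6,80,-0.165,1],[3.6,-133.6,80,-0.165,1]]' >/dev/null; python3 - <<'E'
from h import *
go(.503,.186,.088,143.5)
r=imaging.read_camera("side");p=pts(r);c=r["color"].copy()
cv2.imwrite("pics/s1.png",cv2.resize(c[140:300,180:380],None,fx=3,fy=3))
E
```

```text
t 1.8 tcp [0.5021 0.1884 0.1513] yaw 143.8 tilt [-0.0015  0.0001] q6 -0.73 F [0.1 0.5 0.4] T [-0.05 -0.    0.03] gap 0.0853 grip 0.0 | shift [ 1.3 -2.3 63.3] turn 0.006
```

View pics/s1.png

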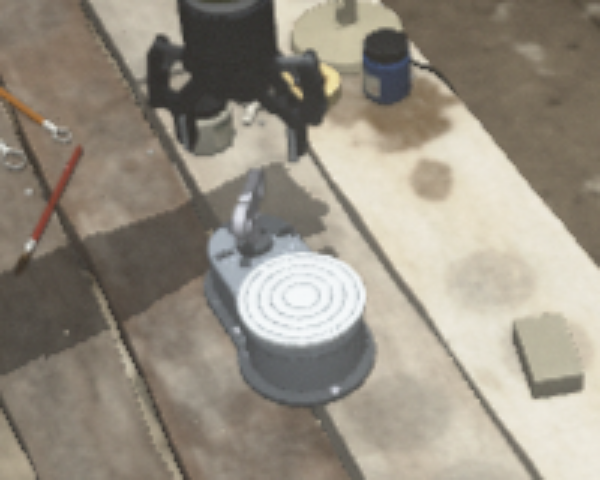

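The crop shows the open fingers at (190,140) and (300,140), straddling the key at (250,205) from above. I'll descend and close.

```bash
python3 -m handwheel '[[1,-2,30,0,1],[1.3,-2.3,63,0,1],[1.3,-2.3,63,0,1],[1.3,-2.3,63,0,0],[1.3,-2.3,63,0,0],[1.3,-2.3,63,0,0],[1.3,-2.3,63,0,0],[1.3,-2.3,63,0,0]]' 60; python3 -c "
from h import *;go(.503,.186,.088,143.5)"
```

```text
clock: 2.65
tcp_pos: [0.5016, 0.1874, 0.0892]
orientation: [-0.001, -0.453, 0.892, 0.004]
wrist_force: [-18.9, 17.2, 16.6]
finger_gap: 0.0124
grip_force: 12.8
t 2.65 tcp [0.5016 0.1874 0.0892] yaw 143.8 tilt [-0.0048  0.007 ] q6 -0.74 F [-18.9  17.2  16.6] T [3.68 3.94 0.01] gap 0.0124 grip 12.8 | shift [ 0.4 -2.   1.1] turn 0.006
```

```bash
python3 -m handwheel '[[0,1.5,0,0,0],[0,1.5,0,0,0],[0,1.5,0,0,0]]' 80 >/dev/null; python3 -c "
from h import *;go(.503,.186,.088,143.5)"
```

```text
t 2.95 tcp [0.5009 0.188  0.0894] yaw 143.9 tilt [-0.0029  0.0048] q6 -0.73 F [-8.8  6.9  9. ] T [1.45 1.45 0.07] gap 0.0089 grip 79.3 | shift [ 0.4 -2.8  1.4] turn 0.007
```

```bash
python3 -m handwheel '[[0,1,0,0.1,0],[0,1,0,0.22,0],[0,1,0,0.34,0],[0,1,0,0.46,0],[0,1,0,0.58,0],[0,1,0,0.70,0],[0,1,0,0.8,0],[0,1,0,0.8,0]]' 80 >/dev/null; python3 -c "
from h import *;go(.5005,.1885,.088,143.5)"
```

```text
t 3.75 tcp [0.5008 0.1882 0.0894] yaw 97.9 tilt [-0.0018  0.0041] q6 0.07 F [-6.5  5.5  7.6] T [ 1.21  1.05 -0.07] gap 0.0088 grip 78.8 | shift [0.3 0.3 1.4] turn -0.796
```

```bash
python3 -m handwheel '[[-0.3,-0.3,0,0.12,0],[-0.5,-0.5,0,0.24,0],[-0.5,-0.5,0,0.36,0],[-0.5,-0.5,0,0.48,0],[-0.5,-0.5,0,0.60,0],[-0.5,-0.5,0,0.72,0],[-0.5,-0.5,0,0.84,0],[-0.5,-0.5,0,0.9,0]]' 80 >/dev/null; python3 -c "
from h import *;go(.5005,.1885,.088,143.5)
r=imaging.read_camera('side');p=pts(r)[190:240,240:300].reshape(-1,3);s=p[(p[:,2]>.09)&(p[:,2]<.119)&(np.hypot(p[:,0]-.5,p[:,1]-.188)<.045)];print(len(s),s[::max(1,len(s)//25)].round(3).tolist())
"
```

```text
t 4.55 tcp [0.5009 0.1885 0.0894] yaw 46.3 tilt [-0.0025  0.0054] q6 0.97 F [-8.6  8.7  8.8] T [1.52 1.23 0.14] gap 0.0088 grip 79.3 | shift [ 0.3 -0.3  1.4] turn 1.445
181 [[0.516, 0.183, 0.119], [0.522, 0.178, 0.117], [0.517, 0.178, 0.115], [0.483, 0.213, 0.098], [0.522, 0.169, 0.117], [0.487, 0.209, 0.096], [0.515, 0.174, 0.112], [0.531, 0.165, 0.113], [0.487, 0.203, 0.097], [0.497, 0.172, 0.118], [0.523, 0.166, 0.112], [0.481, 0.21, 0.09], [0.49, 0.175, 0.114], [0.51, 0.179, 0.104], [0.535, 0.162, 0.107], [0.492, 0.175, 0.11], [0.51, 0.172, 0.105], [0.534, 0.161, 0.104], [0.502, 0.172, 0.105], [0.522, 0.177, 0.093], [0.489, 0.178, 0.102], [0.508, 0.177, 0.095], [0.524, 0.166, 0.097], [0.495, 0.171, 0.101], [0.517, 0.169, 0.094], [0.501, 0.174, 0.093]]
```

The wing points lie along −45° and the tool's closing line is at 46°, so the key follows. I'll continue another 0.8 rad, then re-grip half a turn back.

```bash
python3 -m handwheel '[[0,0,0,0.12,0],[0,0,0,0.24,0],[0,0,0,0.36,0],[0,0,0,0.48,0],[0,0,0,0.60,0],[0,0,0,0.72,0],[0,0,0,0.8,0],[0,0,0,0.8,0]]' 80 >/dev/null; python3 -c "
from h import *;go(.5005,.1885,.088)"
python3 -m handwheel '[[0,0,0,0,1],[0,0,0,0,1],[0,0,0,0,1],[0,0,0,0,1],[0,0,0,0,1],[0,0,-30,0,1],[0,0,-65,0,1],[0,0,-65,0,1]]'>/dev/null
python3 -c "
from h import *;go(.5005,.1885,.088)"
```

```text
t 5.4 tcp [0.5012 0.1886 0.0894] yaw 0.5 tilt [-0.0019  0.0055] q6 1.77 F [-6.8  9.5  7.7] T [ 1.54  1.21 -0.07] gap 0.0086 grip 79.1 | shift [-0.1 -0.7  1.4] turn 0.0
t 6.2 tcp [0.5059 0.1864 0.1579] yaw 0.5 tilt [0.0079 0.0017] q6 1.77 F [0.4 0.3 0.4] T [-0.03 -0.05  0.  ] gap 0.0855 grip 0.0 | shift [ 2.  -5.9 69.8] turn 0.0
```

```bash
M="python3 -m handwheel"
python3 -m handwheel '[[0,0,0,-0.15,1],[0,0,0,-0.29,1],[0,0,0,-0.43,1],[0,0,0,-0.57,1],[0,0,0,-0.71,1],[0,0,0,-0.85,1],[0,0,0,-0.99,1],[0,0,0,-1.13,1]]'>/dev/null
python3 -m handwheel '[[0,0,0,-0.15,1],[0,0,0,-0.29,1],[0,0,0,-0.43,1],[0,0,0,-0.57,1],[0,0,0,-0.71,1],[0,0,0,-0.85,1],[0,0,0,-0.99,1],[0,0,0,-1.13,1]]'>/dev/null
python3 -m handwheel '[[0,0,0,-0.15,1],[0,0,0,-0.3,1],[0,0,0,-0.45,1],[0,0,0,-0.6,1],[0,0,0,-0.75,1],[0,0,0,-0.86,1],[0,0,0,-0.86,1]]'>/dev/null
python3 - <<'E'
from h import *
go(.503,.187,.088,0.5)
r=imaging.read_camera('side');p=pts(r)[190:240,240:300].reshape(-1,3);s=p[(p[:,2]>.09)&(p[:,2]<.122)&(np.hypot(p[:,0]-.5,p[:,1]-.188)<.05)]
x=s[:,:2];w,V=np.linalg.eigh(np.cov(x.T));print(len(s),s.mean(0),s.min(0),s.max(0),np.degrees(np.arctan2(V[1,1],V[0,1])),np.sqrt(w))
E
```

```text
t 8.5 tcp [0.5026 0.1857 0.1527] yaw 179.3 tilt [-0.0007 -0.0001] q6 -1.35 F [0.4 0.  0.7] T [ 0.03 -0.05  0.01] gap 0.0852 grip 0.0 | shift [-1.3 -0.4 64.7] turn -0.021
150 [0.50303506 0.18151489 0.10930613] [0.49743214 0.1467614  0.09059801] [0.51010187 0.22500562 0.12190157] 92.01404902032817 [0.00315124 0.02314564]
```

```bash
python3 -m handwheel '[[-1,0,30,-0.03,1],[-1.3,-0.4,64,-0.03,1],[-1.3,-0.4,64,-0.03,1],[-1.3,-0.4,64,-0.03,0],[-1.3,-0.4,64,-0.03,0],[-1.3,-0.4,64,-0.03,0],[-1.3,-0.4,64,-0.03,0],[-1.3,-0.4,64,-0.03,0]]' 80 >/dev/null;python3 -m handwheel '[[0,0,0,0,0],[0,0,0,0,0]]' >/dev/null;  python3 -c "
from h import *;go(.503,.187,.088,0.5)"
```

```text
t 9.55 tcp [0.5011 0.1873 0.0901] yaw -179.0 tilt [-0.0031  0.0003] q6 -1.38 F [-7.1  0.   8.6] T [ 0.02  1.35 -0.08] gap 0.0087 grip 79.9 | shift [ 0.3 -1.9  2.1] turn 0.009
```

```bash
python3 -m handwheel '[[0,0.5,0,0.15,0],[0,1,0,0.29,0],[0,1,0,0.43,0],[0,1,0,0.57,0],[0,1,0,0.71,0],[0,1,0,0.85,0],[0,1,0,0.99,0],[0,1,0,1.13,0]]' >/dev/null;python3 -m handwheel '[[0,0,0,0.1,0],[0,0,0,0.2,0],[0,0,0,0.25,0],[0,0,0,0.25,0]]' >/dev/null;  python3 -c "
from h import *;go(.503,.187,.088,93.2)"
```

```text
t 10.75 tcp [0.5002 0.1881 0.0901] yaw 101.9 tilt [-0.0028  0.0019] q6 -0.0 F [-7.4  2.4  7.7] T [ 0.48  1.26 -0.05] gap 0.009 grip 79.9 | shift [-2.5 -1.7  2.1] turn 0.152
```

```bash
python3 -m handwheel '[[0,0,0,0.05,0],[0,0,0,0.1,0],[0,0,0,0.1,0]]' |grep force;python3 -c "
from h import *;go(.503,.187,.088,93.2)"; python3 -m handwheel '[[0,0,0,0.04,0],[0,0,0,0.07,0],[0,0,0,0.07,0]]' |grep force;  python3 -c "
from h import *;go(.503,.187,.088,93.2)"
```

```text
wrist_force: [-7.4, 3.5, 7.5]
grip_force: 79.9
t 11.05 tcp [0.5002 0.1882 0.0901] yaw 96.2 tilt [-0.0029  0.0021] q6 0.1 F [-7.4  3.5  7.5] T [ 0.54  1.38 -0.02] gap 0.0084 grip 79.9 | shift [-2.7 -1.5  2.1] turn 0.052
wrist_force: [-7.0, 2.6, 7.7]
grip_force: 81.1
t 11.35 tcp [0.5002 0.1882 0.0901] yaw 92.3 tilt [-0.0028  0.002 ] q6 0.17 F [-7.   2.6  7.7] T [0.51 1.25 0.4 ] gap 0.0085 grip 81.1 | shift [-2.8 -1.3  2.1] turn -0.016
```

```bash
python3 -m handwheel '[[0,0,0,0.04,0],[0,0,0,0.08,0],[0,0,0,0.08,0]]' |grep force;python3 -c "
from h import *;go(.503,.187,.088,93.2)"
```

```text
wrist_force: [-6.8, 1.5, 7.7]
grip_force: 113.9
t 11.65 tcp [0.5002 0.1882 0.0902] yaw 87.9 tilt [-0.0026  0.0015] q6 0.25 F [-6.8  1.5  7.7] T [0.39 1.31 1.94] gap 0.009 grip 113.9 | shift [-2.9 -1.1  2.1] turn -0.093
```

The moment jumps to 1.9 N m, so this is the hard stop. I'll ease back, release, rise and check.

```bash
python3 -m handwheel '[[0,0,0,-0.08,0],[0,0,0,-0.08,0],[0,0,0,-0.08,1],[0,0,0,-0.08,1],[0,0,0,-0.08,1],[0,0,0,-0.08,1],[0,0,-30,-0.08,1],[0,0,-65,-0.08,1]]' >/dev/null
python3 -m handwheel '[[0,-20,-40,0,1],[0,70,-50,0,1],[0,120,-50,0,1],[0,120,-50,0,1]]'>/dev/null
python3 - <<'E'
from h import *
go(.503,.187,.088,93.2)
r=imaging.read_camera('side');p=pts(r);cv2.imwrite("pics/s2.png",cv2.resize(r["color"][140:300,180:380],None,fx=3,fy=3))
p=p[180:240,235:310].reshape(-1,3);s=p[(p[:,2]>.09)&(p[:,2]<.122)&(np.hypot(p[:,0]-.503,p[:,1]-.187)<.05)]
x=s[:,:2];w,V=np.linalg.eigh(np.cov(x.T));print(len(s),s.mean(0),s.min(0),s.max(0),np.degrees(np.arctan2(V[1,1],V[0,1])),np.sqrt(w))
E
```

```text
t 12.85 tcp [0.4985 0.3084 0.2052] yaw 92.1 tilt [0.0019 0.0012] q6 0.38 F [ 0.8  0.4 -0.7] T [-0.04 -0.02 -0.01] gap 0.0853 grip 0.0 | shift [ 1.000e-01 -1.216e+02  1.171e+02] turn -0.02
261 [0.50328743 0.18544544 0.10690786] [0.4645979  0.17647245 0.0900053 ] [0.54323357 0.19637464 0.12190463] -176.67943996662228 [0.00321357 0.02177715]
```

View pics/s2.png

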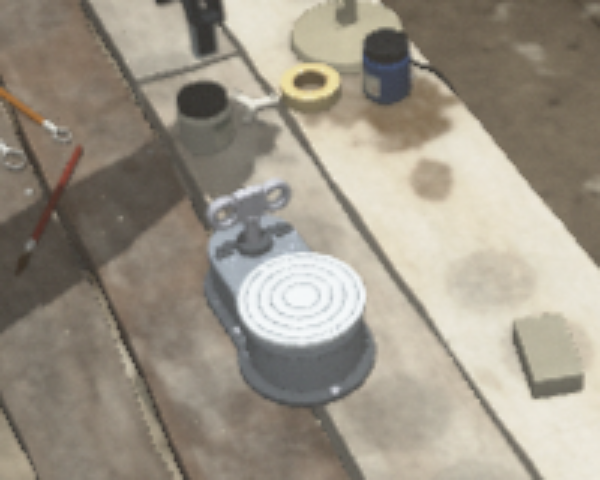

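The view shows the key's wings at (250,205) lying across the machine over the ribs, at 3.3°, so it is fully wound. Next is the saucer: I'll pinch its −y rim, which is the far side from the key when placed.

```bash
python3 -m handwheel '[[-3,-45,0,0.03,0.6],[-6,-95,0,0.03,0.6],[-9,-145,0,0.03,0.6],[-12,-195,0,0.03,0.6],[-15,-245,0,0.03,0.6],[-18,-295,0,0.03,0.6],[-21,-345,0,0.03,0.6],[-24,-390,0,0.03,0.6]]' >/dev/null
python3 -m handwheel '[[0,-30,0,0,0.6],[0,-60,20,0,0.6],[0,-90,50,0,0.6],[0,-110,80,0,0.6],[0,-110,100,0,0.6],[0,-110,100,0,0.6]]'>/dev/null
python3 -c "
from h import *;go(.524,-.1965,.06,90)"
```

```text
t 14.3 tcp [ 0.5348 -0.1916  0.1009] yaw 90.4 tilt [-0.0058  0.0031] q6 -0.49 F [-0.9  0.7 -0.2] T [-0.   -0.01  0.01] gap 0.0512 grip 0.0 | shift [10.6 -4.9 40.9] turn 0.006
```

```bash
python3 -m handwheel '[[5,-3,20,0,0.6],[10.6,-4.9,41,0,0.6],[10.6,-4.9,41,0,0.6],[10.6,-4.9,41,0,0.6]]'>/dev/null
python3 - <<'E'
from h import *
go(.524,-.1965,.021,90)
for n,B in(("top",(350,238,395,276)),("side",(305,295,352,342))):
    r=imaging.read_camera(n);a,b,c,e=B;q=pts(r)[b:e,a:c].reshape(-1,3);s=q[(q[:,2]>.028)&(q[:,2]<.037)&(np.hypot(q[:,0]-.524,q[:,1]+.1555)<.052)]
    A=np.c_[2*s[:,:2],np.ones(len(s))];x=np.linalg.lstsq(A,(s[:,:2]**2).sum(1),rcond=None)[0];print(n,len(s),x[:2],np.sqrt(x[2]+x[0]**2+x[1]**2))
    if n=="side": cv2.imwrite("pics/s3.png",cv2.resize(r["color"][230:380,240:440],None,fx=3,fy=3))
E
```

```text
t 14.7 tcp [ 0.5273 -0.1965  0.0644] yaw 90.5 tilt [ 0.0006 -0.0001] q6 -0.51 F [0.  0.2 0.8] T [ 0.01  0.01 -0.02] gap 0.0512 grip 0.0 | shift [ 3.3  0.  43.4] turn 0.009
top 59 [ 0.52353552 -0.15486462] 0.04281658011405576
side 134 [ 0.5239182  -0.15578113] 0.0433768510705665
```

View pics/s3.png

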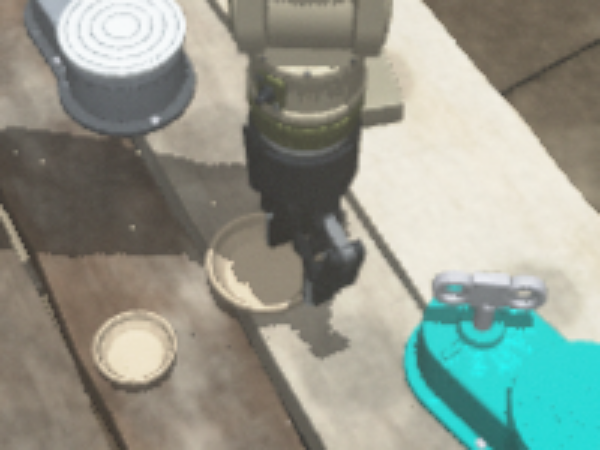

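The view shows the two fingers at (275,230) and (330,290), straddling the rim of the larger saucer centred near (265,260). The measured centre is (0.5237, −0.1555). I'll descend and close.

```bash
python3 -m handwheel '[[3.3,0,20,0,0.6],[3.5,0,40,0,0.6],[3.5,0,43,0,0.6],[3.5,0,43,0,0.6],[3.5,0,43,0,0],[3.5,0,43,0,0],[3.5,0,43,0,0],[3.5,0,43,0,0]]' 40 >/dev/null
python3 -c "
from h import *;go(.524,-.1965,.021,90)"
```

```text
t 15.6 tcp [ 0.5238 -0.1969  0.0216] yaw 90.5 tilt [ 0.0011 -0.0005] q6 -0.51 F [-2.1 -0.   6.3] T [0.29 0.48 0.17] gap 0.0066 grip 37.6 | shift [-0.3  0.4  0.6] turn 0.008
```

```bash
python3 -m handwheel '[[0,0,0,0,0],[0,0,-10,0,0],[0,0,-30,0,0],[0,0,-60,0,0],[0,0,-90,0,0],[0,0,-110,0,0],[0,0,-110,0,0],[0,0,-110,0,0]]' 60 >/dev/null
python3 - <<'E'
from h import *
go(.524,-.1965,.13,90)
for n in("top","side"):
    r=imaging.read_camera(n);q=pts(r)
    m=(abs(q[...,0]-.524)<.055)&(q[...,1]>-.19)&(q[...,1]<-.1)&(q[...,2]>.10)&(q[...,2]<.16)
    s=q[m];f=s[s[:,2]<s[:,2].max()];print(n,len(s),s.min(0).round(4),s.max(0).round(4))
    t=s[(s[:,1]>-.175)&(s[:,2]>.133)];A=np.c_[2*t[:,:2],np.ones(len(t))];x=np.linalg.lstsq(A,(t[:,:2]**2).sum(1),rcond=None)[0];print("rim",len(t),x[:2],np.sqrt(x[2]+x[0]**2+x[1]**2))
    print("plane",np.linalg.lstsq(np.c_[t[:,:2],np.ones(len(t))],t[:,2],rcond=None)[0])
    if n=="side": cv2.imwrite("pics/s4.png",cv2.resize(r["color"][200:350,230:430],None,fx=3,fy=3))
E
```

```text
t 16.4 tcp [ 0.5235 -0.1969  0.1305] yaw 90.5 tilt [ 0.0008 -0.0005] q6 -0.51 F [-0.2  0.  -1.1] T [-0.04  0.06 -0.04] gap 0.0039 grip 58.7 | shift [-0.5  0.4  0.5] turn 0.008
top 336 [ 0.4883 -0.1768  0.1013] [ 0.5691 -0.1122  0.139 ]
rim 6 [ 0.56722696 -0.15742662] 0.011114319605086248
plane [0.03690557 0.01029015 0.11526943]
side 540 [ 0.4798 -0.1899  0.1011] [ 0.5403 -0.1096  0.1599]
rim 10 [ 0.4804594  -0.16858667] 0.004881450886862619
plane [ 0.22764569 -0.10466983  0.00682399]
```

View pics/s4.png

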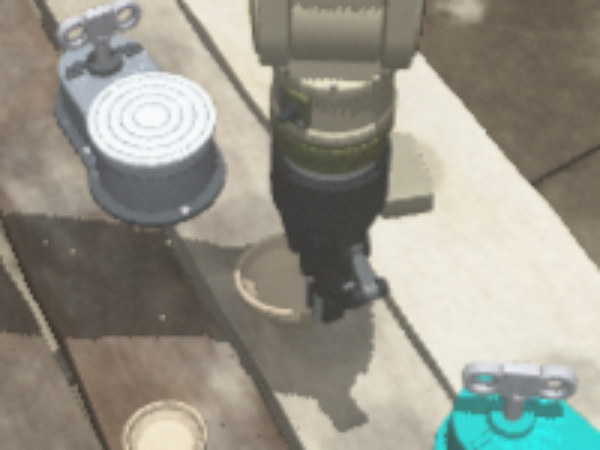

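The saucer is held, lifted at (270,280). The gap reading fell, so I'll check for tilt or sag.

```bash
python3 - <<'E'
from h import *
for n in("top","side"):
    r=imaging.read_camera(n);q=pts(r)
    m=(abs(q[...,0]-.524)<.055)&(q[...,1]>-.185)&(q[...,1]<-.1)&(q[...,2]>.10)&(q[...,2]<.145)
    s=q[m]
    dx=s[:,:2]-[.5238,-.1555];a=np.degrees(np.arctan2(dx[:,1],dx[:,0]));rr=np.hypot(*dx.T)
    print(n)
    for k in range(-180,180,20):
        w=(a>=k)&(a<k+20)
        if w.sum()>3:
            ss=s[w];i=rr[w]>rr[w].max()-.007;print(k,w.sum(),"rmax",rr[w].max().round(4),"ztop",np.sort(ss[:,2])[-3:].mean().round(4),"zrim",ss[i,2].mean().round(4))
    f=s[(rr<.022)];P=np.linalg.lstsq(np.c_[f[:,:2]-[.5238,-.1555],np.ones(len(f))],f[:,2],rcond=None)[0];print("floor",len(f),P.round(4))
E
```

```text
top
-40 19 rmax 0.0443 ztop 0.1347 zrim 0.128
-20 27 rmax 0.0431 ztop 0.1337 zrim 0.1246
0 27 rmax 0.0448 ztop 0.1293 zrim 0.1239
20 34 rmax 0.0452 ztop 0.1277 zrim 0.123
40 43 rmax 0.0448 ztop 0.1255 zrim 0.1206
60 38 rmax 0.0447 ztop 0.1235 zrim 0.1208
80 40 rmax 0.0429 ztop 0.1201 zrim 0.1176
100 40 rmax 0.0453 ztop 0.1268 zrim 0.1235
120 40 rmax 0.0456 ztop 0.1261 zrim 0.1216
140 19 rmax 0.0444 ztop 0.1241 zrim 0.1219
floor 58 [ 0.0283 -0.3947  0.1126]
side
-180 35 rmax 0.0451 ztop 0.1348 zrim 0.1309
-160 49 rmax 0.0459 ztop 0.1362 zrim 0.1319
-140 25 rmax 0.0433 ztop 0.1354 zrim 0.134
-120 15 rmax 0.0323 ztop 0.1149 zrim 0.1086
-100 7 rmax 0.021 ztop 0.1136 zrim 0.1132
20 5 rmax 0.0123 ztop 0.1101 zrim 0.1095
40 11 rmax 0.0319 ztop 0.1095 zrim 0.1066
60 50 rmax 0.0441 ztop 0.1211 zrim 0.1166
80 79 rmax 0.0475 ztop 0.1231 zrim 0.1193
100 69 rmax 0.0461 ztop 0.1218 zrim 0.1182
120 61 rmax 0.0455 ztop 0.1235 zrim 0.1198
140 49 rmax 0.0444 ztop 0.1267 zrim 0.1218
160 45 rmax 0.0445 ztop 0.1313 zrim 0.127
floor 144 [-0.0287 -0.2106  0.1103]
```

The saucer hangs about 0.22 rad nose-down about the pinch line, with its far side low. There is no notable slip, and pressing it gently onto the head will level it. I'll carry it over the wheel.

```bash
python3 -m handwheel '[[0,5,-15,0,0],[2,25,-30,0,0],[4,55,-30,0,0],[6,90,-30,0,0],[8,125,-30,0,0],[11,155,-30,0,0],[13,180,-30,0,0],[13,190,-30,0,0]]' >/dev/null
python3 -m handwheel '[[0,15,0,0,0],[0,30,0,0,0],[0,40,0,0,0],[0,40,0,0,0],[0,40,0,0,0]]' >/dev/null
python3 -c "
from h import *;go(.5088,.0454,.12,90)"
```

```text
t 17.9 tcp [0.5086 0.033  0.1602] yaw 90.5 tilt [ 0.     -0.0003] q6 -0.1 F [ 0.4  0.9 -2.1] T [-0.06  0.02  0.02] gap 0.004 grip 58.7 | shift [-0.3 12.4 40.2] turn 0.008
```

```bash
python3 -m handwheel '[[0,6,8,0,0],[0,12,20,0,0],[0,12.4,32,0,0],[0,12.4,38,0,0],[0,12.4,38,0,0],[0,12.4,38,0,0]]' >/dev/null
python3 - <<'E'
from h import *
go(.5088,.0454,.0966,90)
for n in("top","side"):
    r=imaging.read_camera(n);q=pts(r)
    m=(abs(q[...,0]-.5088)<.055)&(q[...,1]>.055)&(q[...,1]<.15)&(q[...,2]>.085)&(q[...,2]<.135)
    s=q[m];print(n,len(s),s.min(0).round(4),s.max(0).round(4))
    if n=="side": cv2.imwrite("pics/s5.png",cv2.resize(r["color"][150:300,200:400],None,fx=3,fy=3))
E
```

```text
t 18.5 tcp [0.5082 0.0454 0.122 ] yaw 90.5 tilt [-0.0005  0.    ] q6 -0.08 F [ 0.6 -0.9 -1.5] T [-0.02  0.02  0.05] gap 0.0042 grip 58.7 | shift [-0.6 -0.  25.4] turn 0.008Traceback (most recent call last):
  File "<stdin>", line 6, in <module>
    return umr_minimum(a, axis, None, out, keepdims, initial, where)
ValueError: zero-size array to reduction operation minimum which has no identity
```

```bash
python3 - <<'E'
from h import *
r=imaging.read_camera("side");q=pts(r)
m=(abs(q[...,0]-.5088)<.055)&(q[...,1]>.055)&(q[...,1]<.15)&(q[...,2]>.085)&(q[...,2]<.135)
s=q[m];print(len(s))
if len(s): print(s.min(0).round(4),s.max(0).round(4))
cv2.imwrite("pics/s5.png",cv2.resize(r["color"][150:300,200:400],None,fx=3,fy=3))
E
```

```text
325
[0.4659 0.0551 0.0948] [0.5462 0.1327 0.1313]
```

View pics/s5.png

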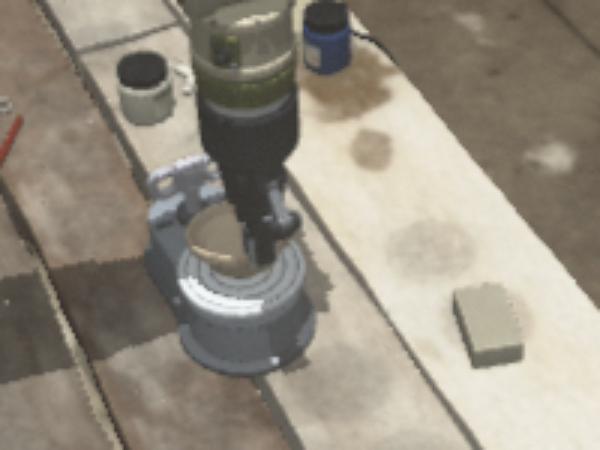

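The view shows the saucer at (230,240), held just above the wheel head. Its far rim is at y = 0.133, so it is centred at about 0.087. I'll lower it gently, watching the force.

```bash
python3 -m handwheel '[[0,0,4,0,0],[0,0,7,0,0],[0,0,10,0,0],[0,0,10,0,0]]' 40|grep force; python3 -m handwheel '[[0,0,3,0,0],[0,0,6,0,0],[0,0,6,0,0]]' 25 |grep force; python3 -c "
from h import *;go(.5088,.0454,.0966,90)"
```

```text
wrist_force: [0.4, -0.1, -0.2]
grip_force: 58.7
wrist_force: [-0.6, -2.9, 5.4]
grip_force: 63.3
t 19.3 tcp [0.5088 0.0451 0.1066] yaw 90.4 tilt [ 0.001  -0.0008] q6 -0.08 F [-0.6 -2.9  5.4] T [-0.32  0.16  0.08] gap 0.004 grip 63.3 | shift [ 0.   0.3 10. ] turn 0.008
```

```bash
for i in 1 2; do :; done; python3 -m handwheel '[[0,0,2,0,0],[0,0,4,0,0],[0,0,4,0,0]]' |grep force; python3 -m handwheel '[[0,0,1.5,0,0],[0,0,3,0,0],[0,0,3,0,0]]' |grep force; python3 - <<'E'
from h import *
go(.5088,.0454,.0966,90)
r=imaging.read_camera("side");q=pts(r)
m=(abs(q[...,0]-.5088)<.055)&(q[...,1]>.055)&(q[...,1]<.15)&(q[...,2]>.08)&(q[...,2]<.125)
s=q[m];print(len(s),s.min(0).round(4),s.max(0).round(4))
dx=s[:,:2]-[.5088,.0867];a=np.degrees(np.arctan2(dx[:,1],dx[:,0]));rr=np.hypot(*dx.T)
for k in range(-180,180,30):
    w=(a>=k)&(a<k+30)
    if w.sum()>5: print(k,rr[w].max().round(4),np.sort(s[w][:,2])[-3:].mean().round(4))
E
```

```text
wrist_force: [-1.8, -5.2, 9.4]
grip_force: 69.9
wrist_force: [-1.8, -8.3, 12.2]
grip_force: 76.5
t 19.9 tcp [0.5095 0.0439 0.101 ] yaw 90.4 tilt [ 0.0028 -0.0032] q6 -0.08 F [-1.8 -8.3 12.2] T [-1.05  0.63  0.12] gap 0.0042 grip 76.5 | shift [0.7 1.5 4.4] turn 0.007
345 [0.4657 0.0555 0.08  ] [0.5575 0.1315 0.1122]
-180 0.045 0.1114
-150 0.0444 0.1111
-120 0.0335 0.0911
30 0.014 0.0895
60 0.0454 0.1057
90 0.0431 0.1058
120 0.0419 0.1088
150 0.0416 0.1089
```

The rim is nearly level: far side 0.106, near side 0.111, nominal 0.108. I'll press 3 mm more, then release with a modest opening.

```bash
python3 -m handwheel '[[0,0,1.5,0,0],[0,0,3,0,0],[0,0,3,0,0]]' |grep force; python3 -m handwheel '[[0,0,0,0,0.15],[0,0,0,0,0.2],[0,0,0,0,0.3],[0,0,0,0,0.35],[0,0,0,0,0.35],[0,0,0,0,0.35]]' |grep force; python3 - <<'E'
from h import *
go(.5088,.0454,.0966,90)
r=imaging.read_camera("side");q=pts(r)
m=(abs(q[...,0]-.5088)<.055)&(q[...,1]>.055)&(q[...,1]<.15)&(q[...,2]>.08)&(q[...,2]<.125)
s=q[m];print(len(s),s.min(0).round(4),s.max(0).round(4))
dx=s[:,:2]-[.5088,.0867];a=np.degrees(np.arctan2(dx[:,1],dx[:,0]));rr=np.hypot(*dx.T)
for k in range(-180,180,30):
    w=(a>=k)&(a<k+30)
    if w.sum()>5: print(k,rr[w].max().round(4),np.sort(s[w][:,2])[-3:].mean().round(4))
E
```

```text
wrist_force: [-4.5, -10.5, 15.8]
grip_force: 83.8
wrist_force: [0.5, -0.9, -1.1]
grip_force: 0.0
t 20.85 tcp [0.5083 0.0458 0.0961] yaw 90.5 tilt [-0.0004  0.0003] q6 -0.08 F [ 0.5 -0.9 -1.1] T [-0.01  0.02 -0.  ] gap 0.0302 grip 0.0 | shift [-0.5 -0.4 -0.5] turn 0.008
359 [0.4656 0.0564 0.0802] [0.5564 0.1284 0.1218]
-180 0.0447 0.1093
-150 0.0456 0.1079
-120 0.0322 0.1216
-90 0.0305 0.1167
60 0.0417 0.1032
90 0.0446 0.1079
120 0.0413 0.1076
150 0.0414 0.1086
```

Level and released, with the rim at about 0.108 all round. I'll lift straight up, retreat and verify.

```bash
python3 -m handwheel '[[0,0,-5,0,0.35],[0,0,-20,0,0.35],[0,0,-50,0,0.35],[0,0,-90,0,0.35],[0,-30,-110,0,0.35],[0,-80,-110,0,0.35],[0,-130,-110,0,0.35],[0,-180,-110,0,0.35]]' >/dev/null;  python3 -m handwheel '[[0,-50,0,0,0.35],[0,-50,0,0,0.35],[0,-50,0,0,0.35]]' >/dev/null
python3 - <<'E'
from h import *
go(.5088,.0454,.0966,90)
for n,B in(("top",(240,235,325,290)),("side",(235,170,320,285))):
    r=imaging.read_camera(n);a,b,c,e=B;q=pts(r)[b:e,a:c].reshape(-1,3)
    s=q[(q[:,2]>.1035)&(q[:,2]<.112)&(np.hypot(q[:,0]-.5088,q[:,1]-.087)<.056)]
    A=np.c_[2*s[:,:2],np.ones(len(s))];x=np.linalg.lstsq(A,(s[:,:2]**2).sum(1),rcond=None)[0]
    print(n,"rim",len(s),x[:2],np.sqrt(x[2]+x[0]**2+x[1]**2),"plane",np.linalg.lstsq(np.c_[s[:,:2]-[.5088,.087],np.ones(len(s))],s[:,2],rcond=None)[0].round(4))
    w=q[(q[:,2]>.072)&(q[:,2]<.078)&(np.hypot(q[:,0]-.5088,q[:,1]-.087)<.06)]
    print("wheel",len(w),cv2.minEnclosingCircle(w[:,:2].astype(np.float32)))
    k=q[(q[:,2]>.1)&(np.hypot(q[:,0]-.503,q[:,1]-.187)<.045)][:,:2];W,V=np.linalg.eigh(np.cov(k.T));print("key",np.degrees(np.arctan2(V[1,1],V[0,1])))
    if n=="side": cv2.imwrite("pics/s6.png",cv2.resize(r["color"][150:300,200:400],None,fx=3,fy=3))
E
```

```text
t 22.0 tcp [ 0.5099 -0.1857  0.2063] yaw 90.3 tilt [-0.0002  0.0006] q6 -0.5 F [ 0.1  1.1 -0.1] T [-0.02  0.03  0.02] gap 0.0299 grip 0.0 | shift [-1.000e-01  2.310e+02  1.098e+02] turn 0.005
top rim 133 [0.50952958 0.08363452] 0.043130666935935334 plane [-0.005   0.0053  0.1069]
wheel 192 ((0.5085346698760986, 0.08808659017086029), 0.05510822683572769)
key -176.82048802483004
side rim 170 [0.51152823 0.08352565] 0.04354914621075013 plane [-0.0076 -0.      0.1059]
wheel 376 ((0.509917676448822, 0.08519452810287476), 0.05576910823583603)
key -176.6775132978258
```

View pics/s6.png

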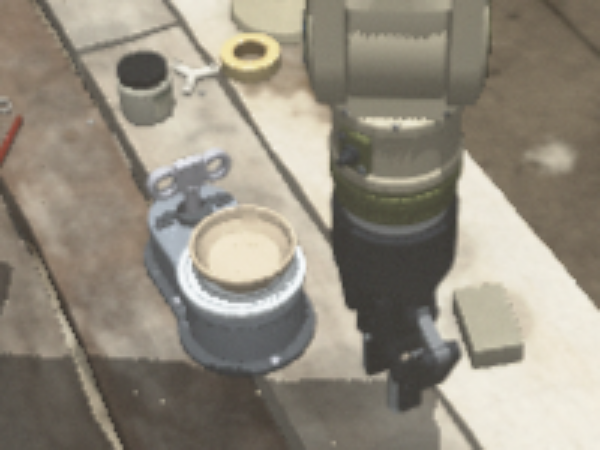

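The view shows the saucer upright and centred on the head at (243,248), measured 2–5 mm off axis. The key lies across the machine and the gripper is clear.

```bash
python3 -c "
from workcell import workorder;print(workorder.hand_in())"
```

```text
the job is handed in; nothing more can be done
None
```

The key is wound to its hard stop and the saucer stands upright on the wheel's head, about 2–5 mm off centre and let go; I handed the job in at 22 s, and no verdict came back.

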